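# Release and draw out the filter of a sanding station

## Task

The dust filter of the downdraft sanding station has to come out. Take the green-handled release rod from its red stand, push it through the yellow-rimmed slot to press the hidden latch tab all the way down, and put the rod back upright in its stand, fully down. Then pull the filter straight out by its orange fin, keeping it level, lay it flat in the shallow red tray and let go, leaving the other things on the table where they are.

Things in the scene. Friction and masses are not known exactly. Their poses are not given: they have to be found in the camera images.
- station: Fixed grey box, white top with black grille, 180 deep (x) x 210 wide (y -85 to +125) x 95 mm high. Origin on the table under the middle of its front (channel) face; x points into the box, z up. In that face a channel 103 wide, 20 high, floor 30 mm above the table, centred on y=0. A hose stub 64 mm wide, up to 84 mm high, sticks 70 mm out of the rear.
- slot (a point): Centre of the mouth of the yellow-rimmed slot in the station's top, at (57, 80, 95) mm in the station's frame; axes as the station. Opening 28 mm along station x, 13 mm along y, in a 4 mm plate. The yellow latch tab (28 x 41 mm, wider than the slot) lies straight under it, 50 mm below the mouth.
- latch (a joint): Hidden tab: 0 = up, filter locked by a steel bolt; grows as it is pressed down, 0.015 m = fully down at its stop. It slides against about 5 N of friction, has no spring and stays where it is left. The bolt is clear of the filter beyond 0.010 m; press to the stop (0.012 m counts).
- filter: 0.13-0.25 kg slider: black frame 90 (x) x 100 (y) x 18 mm, paper pleats on top; orange upright fin 12 mm thick (y), x -95 to -45, z 0 to 55 mm. Origin under the frame's middle; x points into the station, z up. Fitted: origin at station (45, 0, 30) mm, frame flush with the front face, fin outside; play 1.5 mm each side, 2 mm in height. Clear once drawn over 90 mm along station -x.
- filter_fin (a point): Top edge of the orange fin at (-72, 0, 55) mm in the filter's frame, 27 mm in front of the frame; axes as the filter. Pinch the fin across y here.
- filter_mid (a point): Middle of the filter's whole length (frame and fin), on its underside, at (-25, 0, 0) mm in the filter's frame.
- rod: Release rod, 0.11 kg. Origin on its axis at the underside of a 30 mm wide, 6 mm thick steel collar; z up along the axis. Below the origin: a steel shaft 8 mm in diameter and 85 mm long. Above: a green square handle 20 x 20 mm (flats along its x and y), from 6 to 62 mm above the origin. In the stand the collar rests on the stand's top.
- rod_tip (a point): Lower end of the rod's shaft, 85 mm below the rod's origin.
- stand: Fixed red block 60 x 60 x 95 mm on a 100 mm square foot, origin on the table under its centre, z up. In its top centre a vertical hole 15 mm in diameter (chamfered mouth), 90 mm deep, in which the rod hangs by its collar.
- tray: Fixed shallow red steel tray 200 (x) x 160 (y) x 22 mm, walls and floor 4 mm thick. Origin on the table under its centre, z up. The filter fits inside lengthwise along x, with the fin at either end.
- coupling: Loose dark steel square coupling, 46 x 46 x 34 mm with a bore; origin at its underside. Bystander.
- discs: Loose stack of rust-brown sanding discs, 76 mm in diameter, 16 mm high; origin at its underside. Bystander.
- disc: Small brown sanding disc, 50 mm in diameter, 4 mm thick, lying on the station's top; origin at its underside. Bystander.
- jar: Clear jar with a red cap, 64 mm in diameter, 110 mm high; origin at its underside. Bystander.
- cup: White plastic cup, 72 mm wide, 85 mm high; origin at its underside. Bystander.
Things that resemble listed ones, but are neither listed nor needed, are in the scene too. Of the things that look like the filter, the smaller one is meant.

How it is judged:
On the way, in this order (a step that is already met when the one before it is completed fails the run):
1. the rod, through the slot, has pressed the latch tab down by at least 12 mm (value of joint latch above 0.012 m and z of rod_tip in the frame of slot below -0.055 m and horizontal distance between rod_tip and slot below 0.025 m), for 0.1 s.
2. the rod is back upright in its stand, fully down (z of rod in the frame of stand between 0.09 and 0.1 m and horizontal distance between rod and stand below 0.008 m and angle between rod's own z axis and vertical below 0.08 rad), for 0.1 s.
3. the filter is drawn fully clear of the front of the station (x of filter in the frame of station below -0.046 m), for 0.05 s.
At the end, for the whole second after the job is handed in: Rod in its stand, collar down (origin 90-100 mm above the table, within 8 mm of the axis, tilt < 0.08 rad); latch over 12 mm down; filter flat in the tray (underside < 10 mm above the table, tilt < 0.06 rad, its middle within 45 mm of the tray's centre); both at rest (all of step 2 and horizontal distance between filter_mid and tray below 0.045 m and z of filter in the frame of tray below 0.01 m and angle between filter's own z axis and vertical below 0.06 rad and linear speed of each of filter, rod below 0.02 m/s and value of joint latch above 0.012 m); the robot touches nothing.
It fails at once if the filter is tipped more than 0.35 rad from level (angle between filter's own z axis and vertical above 0.35 rad).
It fails at once if a bystander is moved more than 40 mm (distance of any of coupling, discs, disc, jar, cup from where it was at the start of the episode above 0.04 m).
It also fails if it takes over 67 s, if anything falls off the work surface, if the arm or the gripper's body presses on something with over 40 N, if the wrist force passes 120 N, or if a joint passes its speed limit or range.

## Robot

A 7-joint arm with a two-finger parallel gripper is mounted at the origin on the work surface. World frame = base frame: x ahead of the robot, y to its left, z up, the work surface at z = 0. Lengths are in m, angles in rad, forces in N, time in s.
With the tool pointing down it reaches from about 0.425 to 0.875 m from the base axis. Payload 4.7 kg.
Tool frame: the origin (TCP) lies between the finger pads; the fingertips stand ctrl.tip_reach ahead of it and the grasp point (between the pads) lies 5 mm behind it (ctrl.tip_reach is the distance from the TCP to the fingertips, in m); z points along the fingers, y is the direction in which the jaws open and shut (so a half turn about z gives the same grasp; the last joint's range is limited). The gripper opens to 87 mm and grips with 3 to 60 N. Pads are 19 mm wide; open, the fingers measure 117 mm over their backs; the gripper's body (75 mm by 190 mm) begins 51 mm behind the grasp point.
Start: joints at [-1.172, 0.321, -0.07, 1.45, 0.023, 1.371, -0.057], TCP at [0.244, 0.602, 0.237] pointing down, gripper open.
Joint ranges: [-2.86, 2.86], [-0.3, 2.09], [-1.38, 1.24], [0.06, 2.45], [-1.56, 4.7], [0.09, 2.05], [-2.69, 2.69]. Speed limits (rad/s): [2.57, 2.57, 3.14, 3.14, 3.14, 3.14, 3.14].

## Interface

Orientations are given as a rotation vector (axis times angle).
In Python, from bench import ctrl gives the robot as it stands.
- The arm moves only by the shell command python3 -m handwheel 'ROWS' [FORCE]. ROWS is JSON, a list of rows, each a list of 7 numbers: the shift along the tool's x, y, z in mm, then the turn, a rotation vector about the tool's x, y, z in rad, then the gripper's target within -1 to 1 (shut at 1, half-way at 0, fully open at -1). In form: [[dx, dy, dz, ax, ay, az, grip], ...]. A call has 1 to 12 rows; each row is the pose to reach, as a shift and turn from the pose commanded when the call began, along the tool's axes at that moment; what a row does not reach only later rows make up. A row lasts 1/8 s, in which the tool goes at most 62.5 mm and 10.7 degrees, less where a joint would pass 70% of its speed; a pose out of reach is approached as far as the arm can. A call with a gripper value outside its range is refused whole. The fingers move at their own pace and stop on an object; FORCE is the grip in N (left out, the last holds). Time passes only in rows, so rows that repeat a pose let the fingers close. It gives the time, the measured TCP pose, the force and the opening at its end, in the units of the state.
- ctrl.get_state(): the state, without advancing time (a new reading comes with each control period).
- ctrl.get_image(name): name is "scene" or "top" or "wrist"; returns the picture (480x640x3 uint8, red, green, blue); there is no depth.
- ctrl.camera_model(name): a dict with "mtx" (3x3 intrinsics, pixels), "k1" (the pictures are not rectified: a ray, as slopes to the right and down, at radius r is drawn at 1 + k1 r^2 times it, then the intrinsics apply), "xyz" and "orientation" of the camera in the world. Camera axes: x right, y up, looking along -z (the intrinsics and any distortion apply to the point x, -y, -z); pixel columns grow to the right and rows downward; lengths in m; the calibration is good to about 2 mm. A picture is of the moment at which its call begins: read the wrist's pose just before it. camera_model takes no time and is no camera call; for the wrist camera it gives the pose at the moment of the call.
- ctrl.close_job(): hands the job in, once; it reports no verdict.
The state is a dict: "time": time; "joint_positions": joint angles; "qd": joint speeds; "joint_torque": joint torques, N m; "position": TCP position; "tool_rot": TCP orientation; "ft_force": force on the tool from outside, world axes, zero at the start; "torque": the same for the moment, N m; "grip_width": opening from 0.0 (shut) to 1.0 (fully open).
Only numpy, scipy, OpenCV 4.12 (cv2) and the standard library are available. Lean on these libraries where they do the work, as an engineer would, in place of code of your own. Each camera call takes 0.05 s, during which the arm holds its last target.

## Working session

There is one attempt and no reset: what is moved stays moved. The work goes in short steps, Python scripts to look and compute and a shell command to move; the robot and the scene stay as the last step left them, time stands still between calls to the robot, and variables do not carry over. Pictures are saved under pics/ and viewed, and the job is handed in when it is done.

```bash
ls; mkdir -p pics; python3 - <<'E'
from bench import ctrl
import cv2
s=ctrl.get_state();print(s, ctrl.tip_reach)
for n in ("scene","top","wrist"):
    print(n,ctrl.camera_model(n))
    cv2.imwrite(f"pics/{n}0.png",ctrl.get_image(n)[:,:,::-1])
E
```

```text
pics
{'time': 0.0, 'joint_positions': array([-1.17189979,  0.32181167, -0.07010528,  1.45170376,  0.02262973,
        1.37075902, -0.05686172]), 'qd': array([ 0.00099341, -0.00060845,  0.00169912,  0.0015843 , -0.00021543,
       -0.00093674, -0.00062657]), 'joint_torque': array([-4.47238572e-04, -4.91293144e+01, -4.04150197e-01, -3.12526023e+01,
       -6.40215911e-02,  4.37454320e-02,  1.73712365e-04]), 'position': array([0.2438355 , 0.60196262, 0.23545456]), 'tool_rot': array([-6.00521712e-01, -3.08341401e+00,  2.95081215e-03]), 'ft_force': array([ 0.26394865,  0.06210326, -0.35725956]), 'torque': array([-0.01765723, -0.00060933,  0.01044076]), 'grip_width': 0.9999216689460957} 0.014
scene {'mtx': array([[519.53524371,   0.        , 320.72906736],
       [  0.        , 519.53524371, 246.55966138],
       [  0.        ,   0.        ,   1.        ]]), 'k1': -0.011387440424640233, 'xyz': array([1.36651429, 0.0495415 , 0.73271346]), 'orientation': array([0.69819198, 0.74542075, 1.46733839])}
top {'mtx': array([[610.29295484,   0.        , 325.78267685],
       [  0.        , 610.29295484, 239.51233978],
       [  0.        ,   0.        ,   1.        ]]), 'k1': -0.09770363030509674, 'xyz': array([ 0.26199967, -0.00917909,  1.40290045]), 'orientation': array([ 0.16570827, -0.15685411, -1.55719271])}
wrist {'mtx': array([[354.06361304,   0.        , 319.18581195],
       [  0.        , 354.06361304, 243.08472232],
       [  0.        ,   0.        ,   1.        ]]), 'k1': 0.008277149985428408, 'xyz': array([0.17094098, 0.63197484, 0.38510903]), 'orientation': array([-0.26117652, -0.17232378,  1.17704247])}
```

View pics/scene0.png

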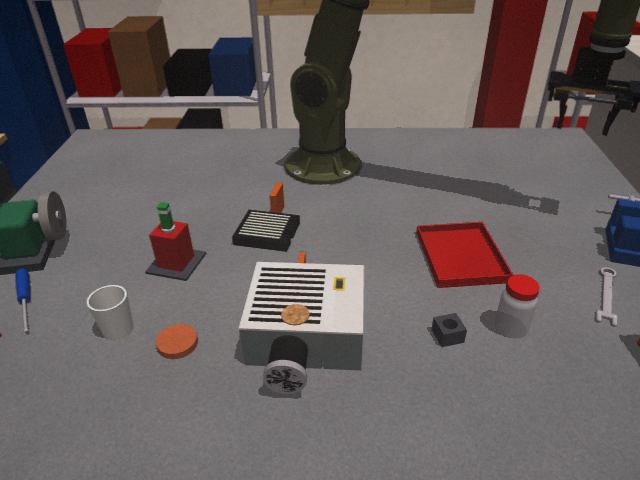

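View pics/top0.png

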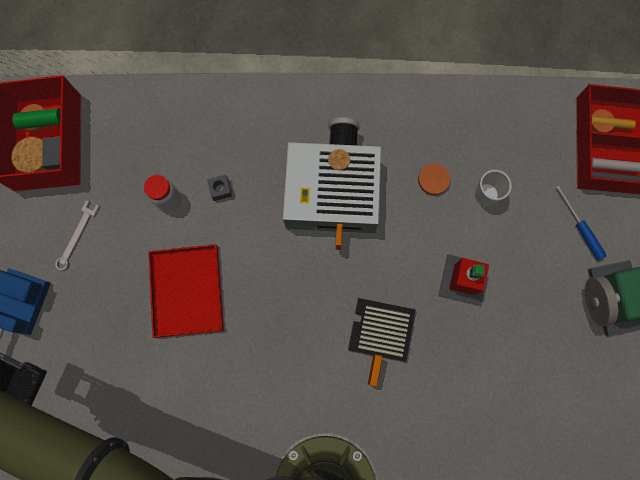

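View pics/wrist0.png

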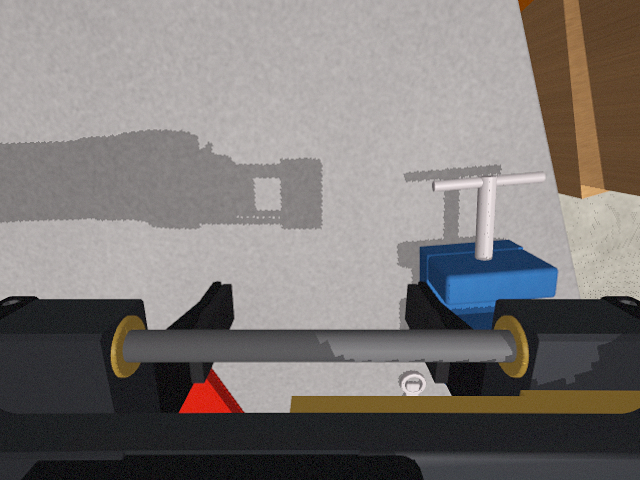

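```bash
cat > h.py <<'E'
import numpy as np, cv2
from scipy.spatial.transform import Rotation as R
def und(M,p):
    K=np.array(M["mtx"]);p=np.atleast_2d(p).astype(float)
    d=np.c_[(p[:,0]-K[0,2])/K[0,0],(p[:,1]-K[1,2])/K[1,1]]
    u=d.copy()
    for _ in range(20): u=d/(1+M["k1"]*(u**2).sum(1,keepdims=True))
    return u
def ray(M,p):
    u=und(M,p)
    v=np.c_[u[:,0],-u[:,1],-np.ones(len(u))]
    v=R.from_rotvec(M["orientation"]).apply(v)
    return np.array(M["xyz"]),v
def onto(M,p,z):
    o,v=ray(M,p); return o+v*((z-o[2])/v[:,2])[:,None]
def proj(M,X):
    c=R.from_rotvec(M["orientation"]).inv().apply(np.atleast_2d(X)-M["xyz"])
    u=np.c_[c[:,0]/-c[:,2],-c[:,1]/-c[:,2]]
    u=u*(1+M["k1"]*(u**2).sum(1,keepdims=True)); K=M["mtx"]
    return np.c_[u[:,0]*K[0,0]+K[0,2],u[:,1]*K[1,1]+K[1,2]]
def two(M1,p1,M2,p2):
    o1,v1=ray(M1,p1);o2,v2=ray(M2,p2);v1=v1[0];v2=v2[0]
    A=np.c_[v1,-v2];t=np.linalg.lstsq(A,o2-o1,rcond=None)[0]
    a=o1+v1*t[0];b=o2+v2*t[1];return (a+b)/2,np.linalg.norm(a-b)
def crop(img,x0,y0,w,h,f,name):
    c=cv2.resize(img[y0:y0+h,x0:x0+w],None,fx=f,fy=f,interpolation=cv2.INTER_CUBIC)
    for i in range(0,w,10): cv2.putText(c,str(x0+i),(i*f,8),0,.3,(0,0,255),1) if i%20==0 else 0; cv2.line(c,(i*f,10),(i*f,14),(0,0,255),1)
    for i in range(0,h,10): cv2.putText(c,str(y0+i),(0,i*f+3),0,.3,(0,0,255),1) if i%20==0 else 0
    cv2.imwrite(name,c)
E
python3 - <<'E'
import cv2;from h import *
t=cv2.imread("pics/top0.png");s=cv2.imread("pics/scene0.png")
a=t
crop(t,275,110,130,140,4,"pics/c1.png")
crop(t,435,245,70,65,8,"pics/c2.png")
crop(s,140,190,80,95,6,"pics/c3.png")
crop(s,235,240,140,140,4,"pics/c4.png")
E
```

```text
(no output)
```

View pics/c1.png

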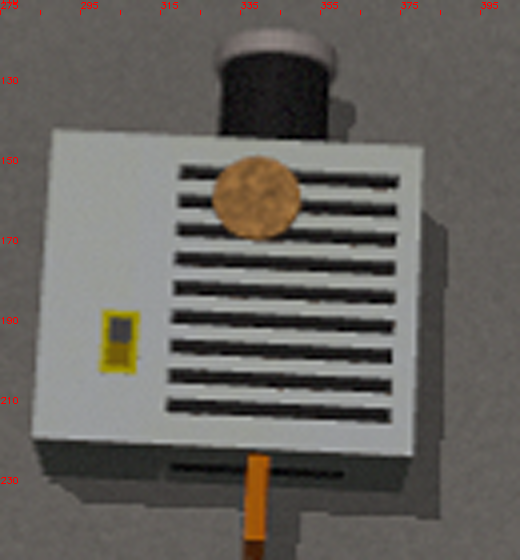

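View pics/c2.png

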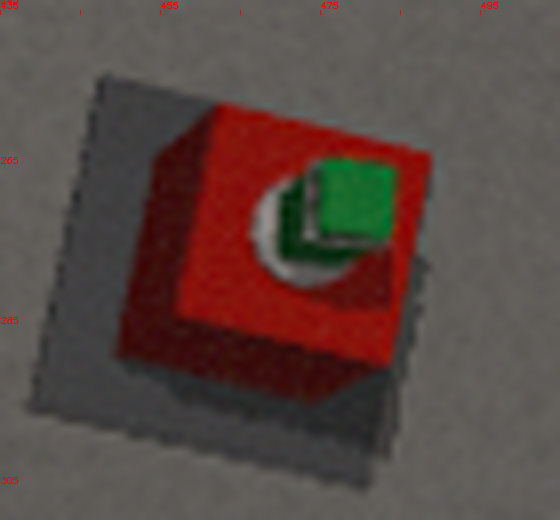

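View pics/c3.png

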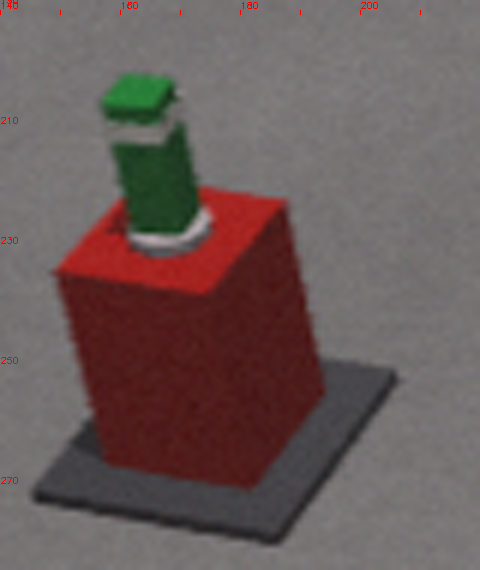

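View pics/c4.png

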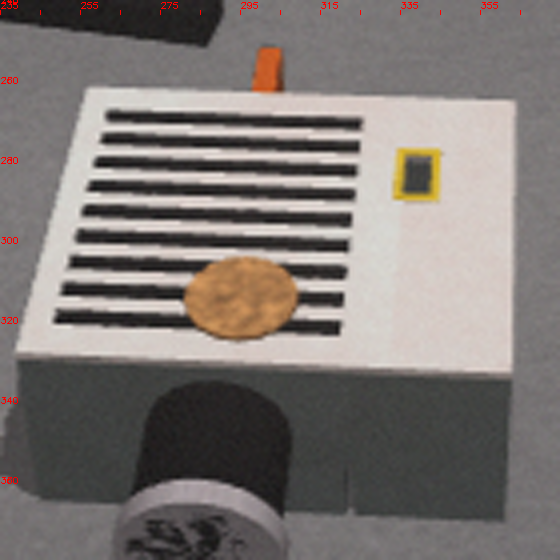

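```bash
cat > m1.py <<'E'
import cv2;from h import *
from bench import ctrl
def mask(img,f):
    b,g,r=[img[:,:,i].astype(int) for i in range(3)]
    return f(r,g,b).astype(np.uint8)*255
def blobs(m,amin=20):
    cs,_=cv2.findContours(m,cv2.RETR_EXTERNAL,cv2.CHAIN_APPROX_NONE)
    o=[]
    for c in cs:
        a=cv2.contourArea(c)
        if a>=amin:
            mo=cv2.moments(c);o.append((a,(mo['m10']/mo['m00'],mo['m01']/mo['m00']),c))
    return sorted(o,key=lambda t:-t[0])
def quad(c):
    h=cv2.convexHull(c)
    for e in np.linspace(.01,.12,40):
        q=cv2.approxPolyDP(h,e*cv2.arcLength(h,True),True)
        if len(q)<=4: break
    q=q[:,0].astype(float)
    # refine by line fits on contour
    P=c[:,0].astype(float);L=[]
    n=len(q)
    for i in range(n):
        a,b=q[i],q[(i+1)%n];d=b-a;l=np.linalg.norm(d);d/=l
        t=(P-a)@d;dist=np.abs((P-a)@np.array([-d[1],d[0]]))
        S=P[(t>.15*l)&(t<.85*l)&(dist<2.5)]
        vx,vy,x0,y0=cv2.fitLine(S.astype(np.float32),cv2.DIST_HUBER,0,.01,.01).ravel()
        L.append(np.cross([x0,y0,1],[x0+vx,y0+vy,1]))
    out=[]
    for i in range(n):
        p=np.cross(L[i-1],L[i]);out.append(p[:2]/p[2])
    return np.array(out)
E
python3 - <<'E'
from m1 import *
T=ctrl.camera_model("top");S=ctrl.camera_model("scene")
t=cv2.imread("pics/top0.png");s=cv2.imread("pics/scene0.png")
np.set_printoptions(precision=4,suppress=True)
Y=lambda r,g,b:(r>100)&(g>100)&(b<70)&(abs(r-g)<50)
for n,M,im in(("top",T,t),("scene",S,s)):
    for a,c,k in blobs(mask(im,Y),20)[:3]:print(n,"yellow",a,c,onto(M,c,.095))
W=lambda r,g,b:(r>135)&(g>135)&(b>125)
for n,M,im in(("top",T,t),("scene",S,s)):
    m=mask(im,W); x=cv2.morphologyEx(m,cv2.MORPH_CLOSE,np.ones((9,9)))
    for a,c,k in blobs(x,3000):
        if 250<c[0]<400 and 150<c[1]<330:
            q=quad(k);w=onto(M,q,.095);print(n,"white",a,q,w,w.mean(0),np.linalg.norm(np.diff(w,axis=0),axis=1))
Rd=lambda r,g,b:(r>120)&(g<60)&(b<60)
for n,M,im,z in(("top",T,t,0),("scene",S,s,0)):
    for a,c,k in blobs(mask(im,Rd),100):print(n,"red",a,np.round(c,1),quad(k).round(1).tolist())
    G=lambda r,g,b:(g>110)&(r<60)&(b<80)
    for a,c,k in blobs(mask(im,G),20):print(n,"green",a,c,onto(M,c,.157),quad(k).round(1).tolist())
    O=lambda r,g,b:(r>150)&(g>60)&(g<140)&(b<50)
    for a,c,k in blobs(mask(im,O),20):print(n,"orange",a,c,onto(M,c,.085))
E
```

```text
top yellow 125.0 (612.844, 120.66266666666665) [[ 0.8238 -0.6705  0.095 ]]
top yellow 108.0 (304.3873456790123, 195.08333333333334) [[0.6354 0.0478 0.095 ]]
top yellow 57.0 (28.625730994152043, 144.6549707602339) [[0.7559 0.6945 0.095 ]]
scene yellow 100.5 (338.9519071310116, 283.41127694859034) [[0.6377 0.0503 0.095 ]]
top white 7023.5 [[288.3297 142.763 ]
 [379.5584 146.8094]
 [377.0905 222.9161]
 [283.0937 218.2316]] [[ 0.7587  0.0862  0.095 ]
 [ 0.7503 -0.1208  0.095 ]
 [ 0.5729 -0.1134  0.095 ]
 [ 0.5821  0.094   0.095 ]] [ 0.666  -0.0135  0.095 ] [0.2072 0.1775 0.2075]
scene white 7781.5 [[256.3208 261.2716]
 [363.     264.8254]
 [363.     332.7228]
 [238.4848 327.1618]] [[ 0.5733 -0.1123  0.095 ]
 [ 0.5826  0.0968  0.095 ]
 [ 0.7617  0.0906  0.095 ]
 [ 0.7518 -0.1197  0.095 ]] [ 0.6673 -0.0111  0.095 ] [0.2094 0.1793 0.2105]
top red 5050.5 [187.1 292.3] [[215.2, 244.7], [221.1, 329.0], [152.7, 336.2], [148.7, 251.4]]
top red 662.0 [472.7 273.6] [[462.7, 257.9], [488.0, 264.1], [482.4, 289.1], [457.5, 283.1]]
top red 505.0 [622.9 117.1] [[602.2, 105.9], [639.0, 108.7], [639.0, 136.6], [564.4, 129.2]]
top red 416.5 [155.6 186.2] [[166.2, 175.6], [167.1, 194.1], [145.3, 197.9], [143.7, 177.5]]Traceback (most recent call last):
  File "<stdin>", line 16, in <module>
  File "m1.py", line 27, in quad
    vx,vy,x0,y0=cv2.fitLine(S.astype(np.float32),cv2.DIST_HUBER,0,.01,.01).ravel()
                ~~~~~~~~~~~^^^^^^^^^^^^^^^^^^^^^^^^^^^^^^^^^^^^^^^^^^^^^^^
cv2.error: OpenCV(4.12.0) /io/opencv/modules/imgproc/src/linefit.cpp:50: error: (-215:Assertion failed) count > 0 in function 'fitLine2D_wods'
```

```bash
python3 - <<'E'
from m1 import *
T=ctrl.camera_model("top");S=ctrl.camera_model("scene")
t=cv2.imread("pics/top0.png");s=cv2.imread("pics/scene0.png")
np.set_printoptions(precision=4,suppress=True)
print("stand top",(w:=onto(T,[[462.7, 257.9], [488.0, 264.1], [482.4, 289.1], [457.5, 283.1]],.095)),w.mean(0),np.linalg.norm(np.diff(w,axis=0),axis=1))
print("tray",(w:=onto(T,[[215.2, 244.7], [221.1, 329.0], [152.7, 336.2], [148.7, 251.4]],.022)),w.mean(0),np.linalg.norm(np.diff(w,axis=0),axis=1))
# scene stand-top corners read from crop c3
p=np.array([[57,270],[210,295],[287,203],[130,188]])/6-.4+[140,190]
print("stand top scene",(w:=onto(S,p,.095)),w.mean(0))
G=lambda r,g,b:(g>100)&(r<60)&(b<80)
for n,M,im in(("top",T,t),("scene",S,s)):
    for a,c,k in blobs(mask(im,G),15):
        print(n,"green",a,c,onto(M,c,.157),onto(M,cv2.boxPoints(cv2.minAreaRect(k)),.157)[:,:2].tolist())
    O=lambda r,g,b:(r>150)&(g>60)&(g<140)&(b<50)
    for a,c,k in blobs(mask(im,O),20):print(n,"orange",a,np.round(c,1),onto(M,c,.085))
p=np.array([[320,158],[397,163],[393,242],[315,235]])/8-.44+[435,245]
print("handle top",(w:=onto(T,p,.157)),w.mean(0))
E
```

```text
stand top [[ 0.4959 -0.3     0.095 ]
 [ 0.4824 -0.3553  0.095 ]
 [ 0.4275 -0.3407  0.095 ]
 [ 0.4404 -0.2867  0.095 ]] [ 0.4615 -0.3207  0.095 ] [0.0569 0.0569 0.0555]
tray [[0.5359 0.2559 0.022 ]
 [0.3421 0.2343 0.022 ]
 [0.3236 0.3898 0.022 ]
 [0.5188 0.4113 0.022 ]] [0.4301 0.3228 0.022 ] [0.195  0.1566 0.1964]
stand top scene [[ 0.4848 -0.3526  0.095 ]
 [ 0.4995 -0.294   0.095 ]
 [ 0.4429 -0.2802  0.095 ]
 [ 0.4334 -0.3407  0.095 ]] [ 0.4651 -0.3169  0.095 ]
top green 138.0 (34.6243961352657, 115.6231884057971) [[0.8017 0.6559 0.157 ]] [[0.8037988286620408, 0.7088848607731495], [0.8146077497757342, 0.609402270785882], [0.8014379844574699, 0.6062741091632287], [0.7905737956220611, 0.7054720256166567]]
top green 50.0 (479.47, 269.21) [[ 0.4611 -0.3205  0.157 ]] [[0.4699573407001635, -0.3135892383405493], [0.47003344312745965, -0.3283029383067646], [0.4532246260090602, -0.32759187567225984], [0.4531574738040669, -0.31291657089052416]]
top orange 156.0 [375.5 370.4] [[ 0.254  -0.1084  0.085 ]]
top orange 59.0 [338.6 234.4] [[ 0.5487 -0.0289  0.085 ]]
scene green 29.0 (162.39655172413794, 204.9655172413793) [[ 0.4654 -0.3167  0.157 ]] [[0.45781521909506784, -0.3281059691915963], [0.4577958002043604, -0.30905863991164495], [0.47317344789431404, -0.30491972146160357], [0.4732034886520001, -0.3237458701665099]]
scene orange 53.5 [275.8 189.1] [[ 0.281  -0.1036  0.085 ]]
scene orange 39.0 [301.5 257. ] [[ 0.5464 -0.0252  0.085 ]]
handle top [[ 0.4714 -0.3106  0.157 ]
 [ 0.4702 -0.3308  0.157 ]
 [ 0.4494 -0.3289  0.157 ]
 [ 0.4512 -0.3085  0.157 ]] [ 0.4605 -0.3197  0.157 ]
```

```bash
cat > row.py <<'E'
import sys; from h import *; from bench import ctrl
# usage: row.py x y z angdeg [x y z angdeg ...] : shifts from present pose in tool axes (mm), turn (rad)
s=ctrl.get_state();Rc=R.from_rotvec(s["tool_rot"]);p=s["position"]
a=list(map(float,sys.argv[1:]))
print("pos",p.round(4),"yaw",round(float(np.degrees(np.arctan2(Rc.as_matrix()[1,1],Rc.as_matrix()[0,1]))),2),"tilt",Rc.as_matrix()[:,2].round(4),"t",round(s["time"],2),"w",round(s["grip_width"]*87,1),"F",s["ft_force"].round(1),"q",s["joint_positions"].round(2))
for i in range(0,len(a),4):
    th=np.radians(a[i+3]);y=np.array([np.cos(th),np.sin(th),0]);z=np.array([0,0,-1.]);x=np.cross(y,z)
    Rt=R.from_matrix(np.c_[x,y,z])
    print(np.r_[(Rc.inv().apply(np.array(a[i:i+3])-p)*1000).round(1),(Rc.inv()*Rt).as_rotvec().round(4)].tolist())
E
python3 row.py .56 .2 .30 30  .463 -.319 .30 -4.5
```

```text
pos [0.2439 0.6021 0.2357] yaw 67.95 tilt [-5.0e-04 -1.4e-03 -1.0e+00] t 0.15 w 87.2 F [ 0.6 -0.3  0.4] q [-1.17  0.32 -0.07  1.45  0.02  1.37 -0.06]
[-443.9, -254.1, -63.9, -0.0014, 0.0005, 0.6624]
[-548.9, -771.6, -63.1, -0.0013, 0.001, 1.2645]
```

```bash
python3 -m handwheel '[[-444,-254,-64,0,0,0.66,-1],[-444,-254,-64,0,0,0.66,-1],[-444,-254,-64,0,0,0.66,-1],[-444,-254,-64,0,0,0.66,-1],[-444,-254,-64,0,0,0.66,-1],[-444,-254,-64,0,0,0.66,-1],[-444,-254,-64,0,0,0.66,-1],[-444,-254,-64,0,0,0.66,-1]]'; python3 row.py .463 -.319 .28 -4.5
```

```text
time: 1.15
position: [0.5515, 0.2108, 0.2988]
tool_rot: [-1.567, -2.723, -0.001]
ft_force: [1.0, 0.9, -0.2]
grip_width: 1.001
pos [0.5515 0.2108 0.2988] yaw 30.16 tilt [ 1.e-04  3.e-04 -1.e+00] t 1.15 w 87.1 F [ 1.   0.9 -0.2] q [-0.69  0.17  0.32  1.52 -0.05  1.46  0.16]
[-413.7, -342.7, 18.7, 0.0002, -0.0003, 0.6049]
```

```bash
python3 row.py .463 -.39 .28 -4.5; python3 -m handwheel '[[-472,-379,19,0,0,0.605,-1],[-472,-379,19,0,0,0.605,-1],[-472,-379,19,0,0,0.605,-1],[-472,-379,19,0,0,0.605,-1],[-472,-379,19,0,0,0.605,-1],[-472,-379,19,0,0,0.605,-1],[-472,-379,19,0,0,0.605,-1],[-472,-379,19,0,0,0.605,-1],[-472,-379,19,0,0,0.605,-1],[-472,-379,19,0,0,0.605,-1],[-472,-379,19,0,0,0.605,-1]]'; python3 row.py .463 -.319 .2 -4.5
python3 - <<'E'
from m1 import *
M=ctrl.camera_model("wrist");im=ctrl.get_image("wrist")[:,:,::-1].copy();cv2.imwrite("pics/w1.png",im)
import pickle;pickle.dump(M,open("w1.pkl","wb"))
print(M["xyz"],proj(M,[[.463,-.319,.095],[.463,-.319,.157]]))
E
```

```text
pos [0.5515 0.2108 0.2988] yaw 30.16 tilt [ 1.e-04  3.e-04 -1.e+00] t 1.15 w 87.1 F [ 1.   0.9 -0.2] q [-0.69  0.17  0.32  1.52 -0.05  1.46  0.16]
[-475.0, -378.4, 18.6, 0.0002, -0.0003, 0.6049]
time: 2.52
position: [0.4571, -0.3901, 0.2791]
tool_rot: [-2.315, -2.123, 0.005]
ft_force: [0.9, 1.0, 0.6]
grip_width: 1.0
pos [ 0.4571 -0.3901  0.2791] yaw -4.96 tilt [-0.0024 -0.0022 -1.    ] t 2.52 w 87.0 F [0.9 1.  0.6] q [-0.05  0.26  0.87  1.54 -0.19  1.43  0.74]
[71.5, -0.1, 79.0, -0.0022, 0.0024, -0.008]
[ 0.46528873 -0.31048252  0.42848396] [[318.12136502 144.38374375]
 [317.7360349  146.65132113]]
```

View pics/w1.png

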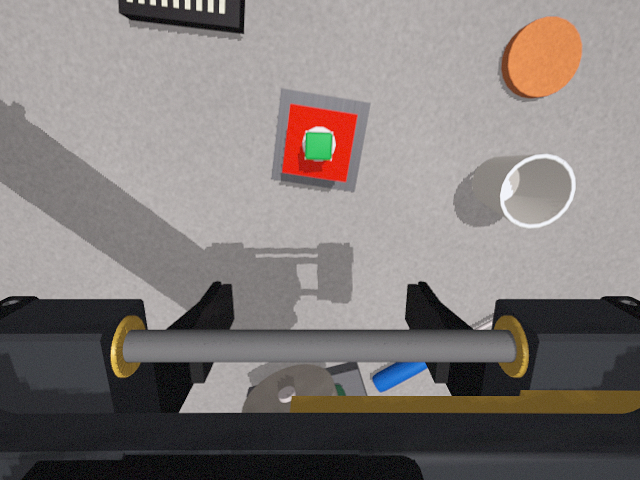

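```bash
python3 - <<'E'
from m1 import *
import pickle;M=pickle.load(open("w1.pkl","rb"));im=cv2.imread("pics/w1.png")
np.set_printoptions(precision=4,suppress=True)
for a,c,k in blobs(mask(im,lambda r,g,b:(g>110)&(r<90)&(b<130)&(g>r+60)),300):
    q=quad(k);w=onto(M,q,.157);d=np.diff(w,axis=0);print(c,onto(M,c,.157),np.linalg.norm(d,axis=1),np.degrees(np.arctan2(d[:,1],d[:,0])))
for a,c,k in blobs(mask(im,lambda r,g,b:(r>130)&(g<70)&(b<70)),500):
    q=quad(k);w=onto(M,q,.095);d=np.diff(w,axis=0);print(q,w.mean(0),np.linalg.norm(d,axis=1),np.degrees(np.arctan2(d[:,1],d[:,0])))
E
```

```text
(318.18081379682025, 145.54567502021018) [[ 0.4634 -0.3182  0.157 ]] [0.0188 0.0175 0.0173] [-99.5752 170.2649  84.3867]
[[355.968  115.1249]
 [344.9213 181.5572]
 [282.0823 171.4185]
 [290.4511 104.3113]] [ 0.4632 -0.3187  0.095 ] [0.059  0.0592 0.0587] [-103.2785  165.9687   76.0439]
```

```bash
python3 row.py .4633 -.3185 .2 -6;  python3 -m handwheel '[[72,0.5,40,0,0,0.018,-1],[72,0.5,79,0,0,0.018,-1],[72,0.5,79,0,0,0.018,-1],[72,0.5,79,0,0,0.018,-1]]'; python3 row.py .4633 -.3185 .123 -6
```

```text
pos [ 0.4587 -0.3874  0.2791] yaw -4.74 tilt [-1.5e-03 -1.0e-04 -1.0e+00] t 2.58 w 87.2 F [-0.6  0.3  0.8] q [-0.06  0.26  0.86  1.54 -0.19  1.43  0.73]
[69.1, -1.0, 79.0, -0.0015, 0.0003, 0.0219]
time: 3.08
position: [0.4669, -0.315, 0.2025]
tool_rot: [2.324, 2.11, 0.001]
ft_force: [0.1, 0.3, 0.9]
grip_width: 0.999
pos [ 0.4669 -0.315   0.2025] yaw -5.53 tilt [ 0.0021 -0.0014 -1.    ] t 3.08 w 86.9 F [0.1 0.3 0.9] q [-0.19  0.19  0.83  1.75 -0.15  1.27  0.58]
[-3.7, -3.4, 79.5, 0.0022, 0.0012, 0.0082]
```

```bash
python3 -m handwheel '[[-3.5,-3.5,35,0,0,0.01,-1],[-3.5,-3.5,35,0,0,0.01,-1]]'; python3 row.py .4633 -.3185 .123 -6
```

```text
time: 3.32
position: [0.4614, -0.3186, 0.1659]
tool_rot: [-2.339, -2.096, 0.002]
ft_force: [-1.1, -0.3, 0.3]
grip_width: 1.002
pos [ 0.4614 -0.3186  0.1659] yaw -6.26 tilt [-1.3e-03 -2.0e-04 -1.0e+00] t 3.33 w 87.1 F [-1.1 -0.3  0.3] q [-0.17  0.23  0.83  1.79 -0.18  1.2   0.6 ]
[0.3, 1.9, 42.9, -0.0012, 0.0003, -0.0045]
```

```bash
python3 - <<'E'
from m1 import *
M=ctrl.camera_model("wrist");im=ctrl.get_image("wrist")[:,:,::-1].copy();cv2.imwrite("pics/w2.png",im)
np.set_printoptions(precision=4,suppress=True)
for a,c,k in blobs(mask(im,lambda r,g,b:(g>110)&(r<90)&(b<130)&(g>r+60)),300):
    q=quad(k);w=onto(M,q,.157);d=np.diff(w,axis=0);print(q,c,onto(M,c,.157),w.mean(0),np.linalg.norm(d,axis=1),np.degrees(np.arctan2(d[:,1],d[:,0])))
E
python3 row.py .4633 -.3185 .123 -6
```

```text
[[340.     287.5944]
 [340.     321.    ]
 [302.     321.    ]
 [302.     285.6867]] (320.9068003599434, 303.78377683506875) [[ 0.4632 -0.3187  0.157 ]] [ 0.4633 -0.3188  0.157 ] [0.0182 0.019  0.0192] [-95.3075 173.7454  82.917 ]
pos [ 0.4623 -0.3188  0.1671] yaw -6.23 tilt [ 7.e-04 -1.e-03 -1.e+00] t 3.38 w 86.9 F [-0.2  0.8  0.5] q [-0.17  0.23  0.83  1.79 -0.18  1.2   0.6 ]
[0.5, 0.9, 44.1, 0.0008, 0.0009, -0.004]
```

View pics/w2.png

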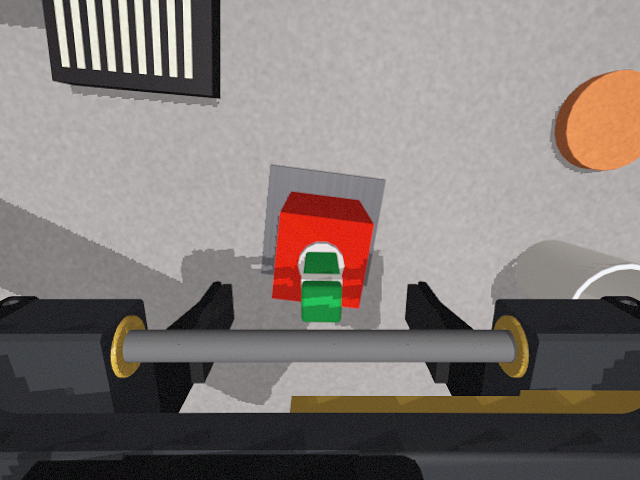

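```bash
python3 -m handwheel '[[0.5,0.5,44,0,0,0,-1],[0.5,0.5,44,0,0,0,-1],[0.5,0.5,44,0,0,0,-1],[0.5,0.5,44,0,0,0,1],[0.5,0.5,44,0,0,0,1],[0.5,0.5,44,0,0,0,1],[0.5,0.5,44,0,0,0,1],[0.5,0.5,44,0,0,0,1]]' 50; python3 row.py .4633 -.3185 .123 -6
```

```text
time: 4.38
position: [0.4628, -0.3169, 0.1216]
tool_rot: [-2.337, -2.099, -0.0]
ft_force: [0.1, -0.4, -0.9]
grip_width: 0.514
pos [ 0.4628 -0.3169  0.1216] yaw -6.13 tilt [ 0.e+00  1.e-04 -1.e+00] t 4.38 w 44.7 F [ 0.1 -0.4 -0.9] q [-0.15  0.28  0.81  1.84 -0.23  1.12  0.64]
[-1.5, 0.6, -1.4, 0.0, -0.0001, -0.0023]
```

```bash
python3 -m handwheel '[[0,0,0,0,0,0,1],[0,0,0,0,0,0,1],[0,0,0,0,0,0,1],[0,0,0,0,0,0,1],[0,0,0,0,0,0,1],[0,0,0,0,0,0,1]]' 50; python3 row.py .4633 -.3185 .26 -6
```

```text
time: 5.12
position: [0.4627, -0.3169, 0.1215]
tool_rot: [-2.337, -2.099, 0.0]
ft_force: [-0.5, 0.2, 0.0]
grip_width: 0.226
pos [ 0.4627 -0.3169  0.1215] yaw -6.13 tilt [-1.e-04  1.e-04 -1.e+00] t 5.12 w 19.7 F [-0.5  0.2  0. ] q [-0.15  0.28  0.81  1.84 -0.23  1.12  0.64]
[-1.5, 0.7, -138.5, -0.0001, -0.0001, -0.0023]
```

```bash
python3 -m handwheel '[[0,0,-50,0,0,0,1],[0,0,-100,0,0,0,1],[0,0,-138,0,0,0,1],[0,0,-138,0,0,0,1]]'; python3 row.py .5 -.1 .26 -6 .636 .049 .26 -6
python3 - <<'E'
from m1 import *
for n in ("wrist","scene"):
    im=ctrl.get_image(n)[:,:,::-1].copy();cv2.imwrite(f"pics/{n}3.png",im)
E
```

```text
time: 5.62
position: [0.4642, -0.3181, 0.2627]
tool_rot: [2.333, 2.096, 0.005]
ft_force: [0.8, 0.4, -1.6]
grip_width: 0.226
pos [ 0.4642 -0.3181  0.2627] yaw -6.14 tilt [ 0.0058 -0.002  -1.    ] t 5.62 w 19.7 F [ 0.8  0.4 -1.6] q [-0.21  0.14  0.85  1.66 -0.11  1.38  0.55]
[220.7, 12.2, 2.5, 0.0059, 0.0013, -0.0024]
[383.4, 131.5, 3.0, 0.0059, 0.0013, -0.0024]
```

View pics/wrist3.png

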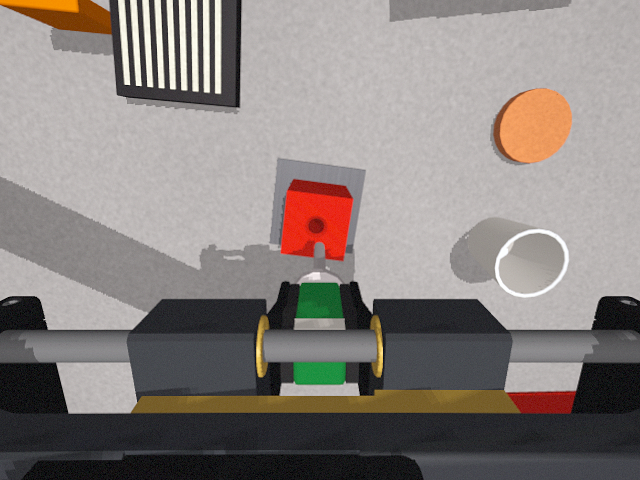

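View pics/scene3.png

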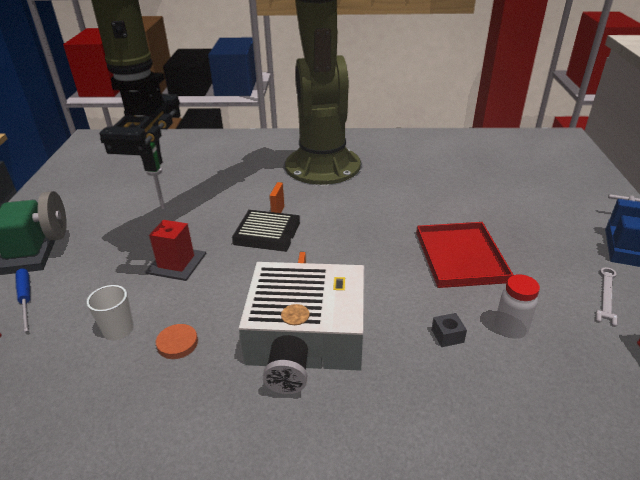

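```bash
python3 - <<'E'
from m1 import *
im=cv2.imread("pics/wrist3.png");crop(im,280,210,80,80,8,"pics/c5.png")
M=ctrl.camera_model("wrist");s=ctrl.get_state();print(s["position"],s["tool_rot"])
import pickle;pickle.dump((M,s["position"],s["tool_rot"]),open("w3.pkl","wb"))
tip=s["position"]+[0,0,-(.1215-.010)]
print(proj(M,tip),onto(M,(315.6,226),.095))
E
```

```text
[ 0.4626313  -0.31664911  0.2590527 ] [-2.33634139e+00 -2.09921792e+00 -4.16526534e-04]
[[317.84208369 243.48865455]] [[ 0.46048893 -0.31575105  0.095     ]]
```

View pics/c5.png

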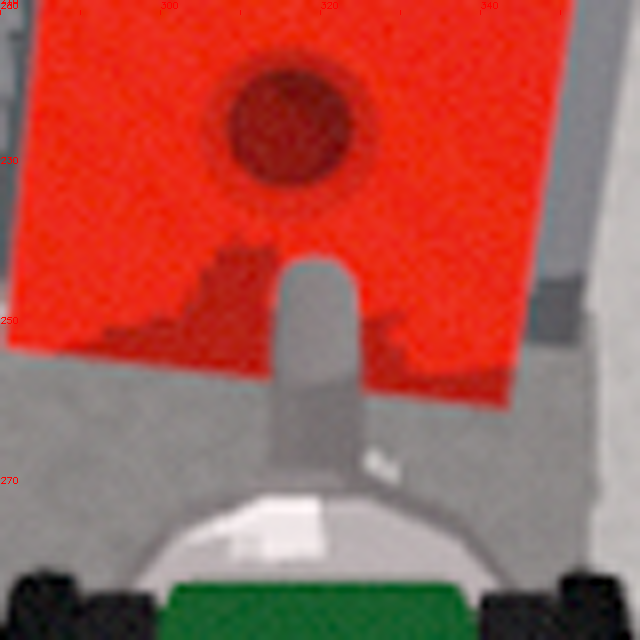

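```bash
python3 row.py .6358 .0511 .25 -6
```

```text
pos [ 0.4626 -0.3166  0.2591] yaw -6.12 tilt [-3.e-04  7.e-04 -1.e+00] t 5.72 w 20.0 F [-0.3 -0.2 -1.2] q [-0.21  0.15  0.85  1.67 -0.11  1.38  0.55]
[384.1, 133.0, 9.3, -0.0003, -0.0007, -0.0021]
```

```bash
python3 -m handwheel '[[384,133,0,0,0,0,1],[384,133,0,0,0,0,1],[384,133,0,0,0,0,1],[384,133,0,0,0,0,1],[384,133,0,0,0,0,1],[384,133,0,0,0,0,1],[384,133,0,0,0,0,1],[384,133,9,0,0,0,1],[384,133,20,0,0,0,1],[384,133,30,0,0,0,1],[384,133,30,0,0,0,1],[384,133,30,0,0,0,1]]'; cat > look.py <<'E'
import sys,pickle;from m1 import *
n=sys.argv[1]
s=ctrl.get_state();M=ctrl.camera_model("wrist");im=ctrl.get_image("wrist")[:,:,::-1].copy();cv2.imwrite(f"pics/{n}.png",im)
pickle.dump((M,s["position"],s["tool_rot"]),open(n+".pkl","wb"))
E
python3 look.py w4;python3 row.py .6358 .0511 .20 -6
```

```text
time: 7.22
position: [0.6361, 0.05, 0.2301]
tool_rot: [2.338, 2.098, 0.001]
ft_force: [0.1, -0.7, 0.0]
grip_width: 0.228
pos [0.6363 0.0502 0.2303] yaw -6.17 tilt [ 1.1e-03  4.0e-04 -1.0e+00] t 7.28 w 19.4 F [-0.1  0.3 -0.9] q [-0.59  0.33  0.6   1.51 -0.19  1.36 -0.09]
[0.8, -0.6, 30.3, 0.0011, -0.0005, -0.0029]
```

View pics/w4.png

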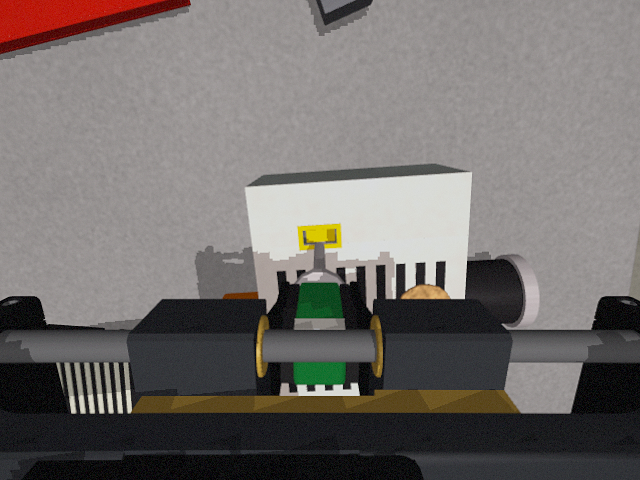

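```bash
python3 - <<'E'
from m1 import *
import pickle
im=cv2.imread("pics/w4.png");crop(im,285,210,75,70,8,"pics/c6.png")
M,p,r=pickle.load(open("w4.pkl","rb"));Rc=R.from_rotvec(r)
np.set_printoptions(precision=4,suppress=True)
for a,c,k in blobs(mask(im,lambda r,g,b:(r>130)&(g>110)&(b<70)),100):
    q=cv2.boxPoints(cv2.minAreaRect(k)); print(q, onto(M,q,.095)); P=onto(M,q.mean(0),.095)[0];print(P,Rc.inv().apply(P-p))
t=onto(M,(319.0,246),.119)[0];print("tip tool",Rc.inv().apply(t-p))
E
```

```text
[[297.416  226.239 ]
 [339.8275 223.4115]
 [341.3849 246.7744]
 [298.9734 249.6018]] [[0.6202 0.0595 0.095 ]
 [0.6553 0.0581 0.095 ]
 [0.6548 0.0378 0.095 ]
 [0.6189 0.0392 0.095 ]]
[0.6373 0.0487 0.095 ] [-0.0012  0.0013  0.1351]
[[256. 376.]
 [256. 323.]
 [262. 323.]
 [262. 376.]] [[ 0.5628 -0.0812  0.095 ]
 [ 0.5718 -0.0256  0.095 ]
 [ 0.5771 -0.0262  0.095 ]
 [ 0.5685 -0.0818  0.095 ]]
[ 0.5702 -0.053   0.095 ] [-0.1096 -0.0545  0.135 ]
tip tool [-0.002   0.0009  0.1111]
```

View pics/c6.png

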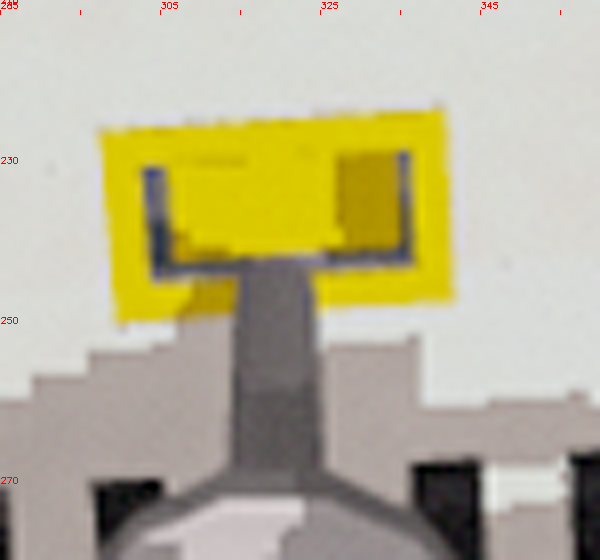

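```bash
python3 -m handwheel '[[1,0.5,0,0,0,0,1],[1,0.5,15,0,0,0,1],[1,0.5,30,0,0,0,1],[1,0.5,38,0,0,0,1],[1,0.5,38,0,0,0,1]]' 60;python3 row.py .6358 .0511 .1415 -6
```

```text
time: 7.9
position: [0.636, 0.0516, 0.1903]
tool_rot: [-2.336, -2.099, 0.003]
ft_force: [0.4, 0.5, 0.2]
grip_width: 0.222
pos [0.636  0.0516 0.1903] yaw -6.13 tilt [-2.1e-03 -5.0e-04 -1.0e+00] t 7.9 w 19.3 F [0.4 0.5 0.2] q [-0.59  0.36  0.59  1.56 -0.2   1.29 -0.08]
[-0.4, -0.0, 48.8, -0.002, 0.0007, -0.0023]
```

```bash
python3 -m handwheel '[[0,0,12,0,0,0,1],[0,0,24,0,0,0,1],[0,0,34,0,0,0,1],[0,0,40,0,0,0,1],[0,0,44,0,0,0,1],[0,0,44,0,0,0,1]]';python3 row.py .6358 .0511 .1415 -6
```

```text
time: 8.65
position: [0.6366, 0.0516, 0.1475]
tool_rot: [-2.337, -2.099, 0.0]
ft_force: [-0.9, -0.2, -0.2]
grip_width: 0.228
pos [0.6366 0.0516 0.1475] yaw -6.13 tilt [-1.e-04  1.e-04 -1.e+00] t 8.65 w 19.8 F [-0.9 -0.2 -0.2] q [-0.58  0.39  0.58  1.61 -0.22  1.21 -0.06]
[-0.6, -0.8, 6.0, -0.0001, -0.0, -0.0023]
```

```bash
python3 -m handwheel '[[0,0,3,0,0,0,1],[0,0,6,0,0,0,1]]';python3 -m handwheel '[[0,0,1,0,0,0,1],[0,0,1,0,0,0,1]]';python3 -m handwheel '[[0,0,1,0,0,0,1],[0,0,2,0,0,0,1]]'
```

```text
time: 8.9
position: [0.6368, 0.0516, 0.1419]
tool_rot: [2.337, 2.099, 0.001]
ft_force: [-1.4, 0.6, 3.9]
grip_width: 0.229
time: 9.15
position: [0.6368, 0.0516, 0.1413]
tool_rot: [-2.337, -2.1, -0.001]
ft_force: [-1.7, 0.4, 7.3]
grip_width: 0.229
time: 9.4
position: [0.637, 0.0516, 0.1409]
tool_rot: [-2.337, -2.099, -0.002]
ft_force: [-6.3, 0.3, 16.6]
grip_width: 0.226
```

```bash
python3 -m handwheel '[[0,0,1.5,0,0,0,1],[0,0,1.5,0,0,0,1]]'; python3 look.py w5
```

```text
time: 9.65
position: [0.6371, 0.0515, 0.1408]
tool_rot: [-2.337, -2.099, -0.003]
ft_force: [-7.1, 0.7, 21.1]
grip_width: 0.226
```

View pics/w5.png

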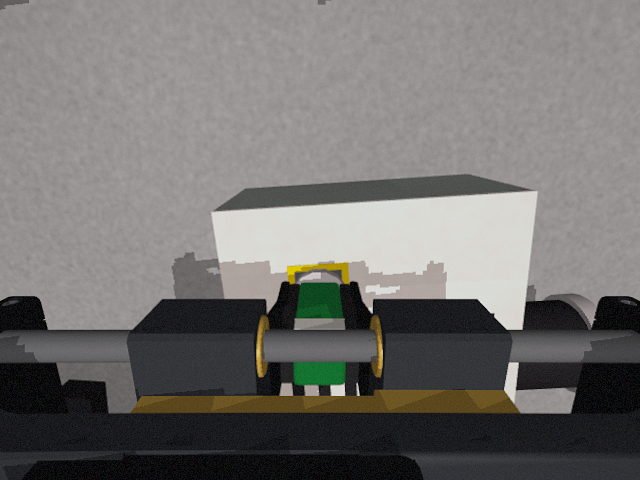

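```bash
python3 -m handwheel '[[0,0,-30,0,0,0,1],[0,0,-70,0,0,0,1],[0,0,-110,0,0,0,1],[0,0,-122,0,0,0,1],[0,0,-122,0,0,0,1],[0,0,-122,0,0,0,1]]'; python3 look.py w6; python3 row.py .4633 -.317 .263 -6
python3 - <<'E'
import cv2;from h import *
crop(cv2.imread("pics/w6.png"),270,190,90,100,7,"pics/c7.png")
E
```

```text
time: 10.45
position: [0.6358, 0.0517, 0.2569]
tool_rot: [-2.336, -2.098, 0.004]
ft_force: [0.7, 0.2, -0.2]
grip_width: 0.224
pos [0.6358 0.0517 0.2569] yaw -6.13 tilt [-3.2e-03 -6.0e-04 -1.0e+00] t 10.5 w 19.8 F [-0.  -0.1 -1.7] q [-0.6   0.32  0.6   1.47 -0.18  1.41 -0.09]
[-385.0, -132.2, -5.3, -0.0031, 0.0009, -0.0022]
```

View pics/c7.png

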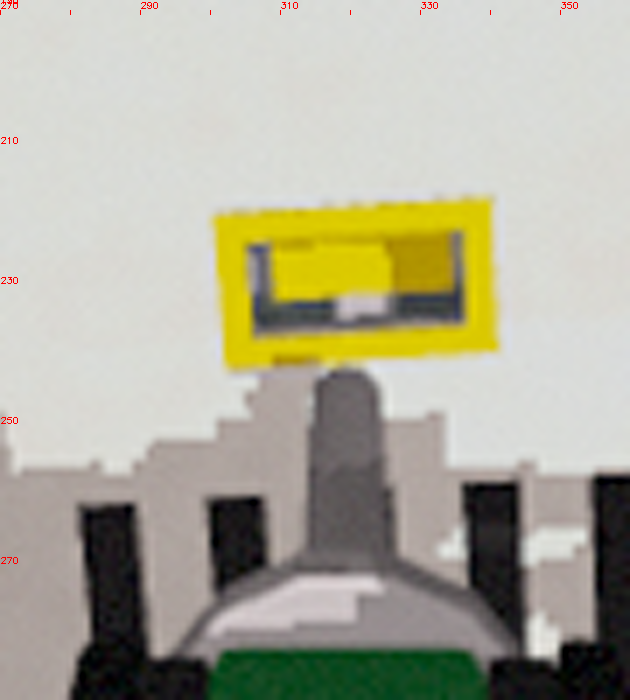

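```bash
python3 -m handwheel '[[-385,-132,-4,0,0,0,1],[-385,-132,-4,0,0,0,1],[-385,-132,-4,0,0,0,1],[-385,-132,-4,0,0,0,1],[-385,-132,-4,0,0,0,1],[-385,-132,-4,0,0,0,1],[-385,-132,-4,0,0,0,1],[-385,-132,-4,0,0,0,1],[-385,-132,10,0,0,0,1],[-385,-132,25,0,0,0,1],[-385,-132,25,0,0,0,1],[-385,-132,25,0,0,0,1]]'; python3 look.py w7; python3 row.py .463 -.317 .21 -6
python3 - <<'E'
from m1 import *
import pickle
im=cv2.imread("pics/w7.png");crop(im,270,190,90,100,7,"pics/c8.png")
M,p,r=pickle.load(open("w7.pkl","rb"));print(proj(M,[.4632,-.3187,.095]))
E
```

```text
time: 12.0
position: [0.4647, -0.3166, 0.2339]
tool_rot: [-2.336, -2.101, 0.0]
ft_force: [-0.4, -0.6, -1.4]
grip_width: 0.222
pos [ 0.4647 -0.3169  0.2344] yaw -6.08 tilt [ 4.e-04 -2.e-04 -1.e+00] t 12.05 w 19.9 F [ 0.4  0.6 -0.8] q [-0.2   0.17  0.85  1.7  -0.13  1.33  0.56]
[-0.3, -1.7, 24.4, 0.0004, 0.0002, -0.0015]
[[316.51284474 236.46941328]]
```

View pics/c8.png

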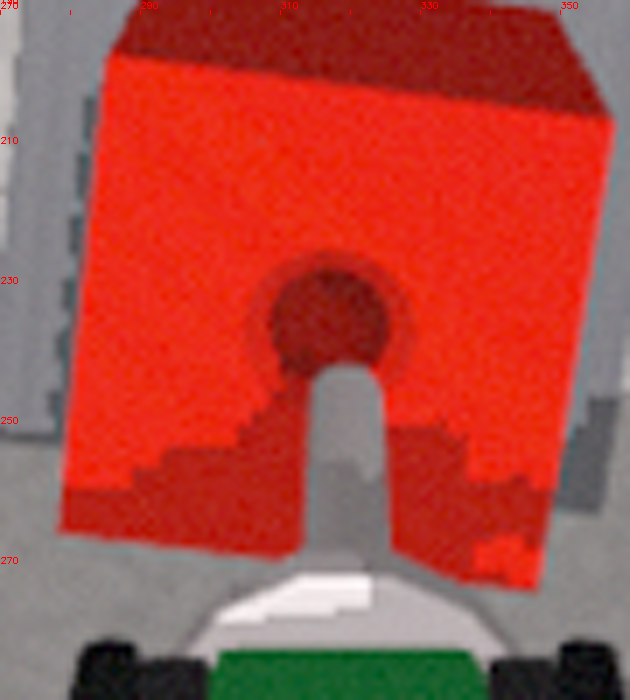

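```bash
python3 -m handwheel '[[-0.5,-1.7,0,0,0,0,1],[-0.5,-1.7,20,0,0,0,1],[-0.5,-1.7,40,0,0,0,1],[-0.5,-1.7,50,0,0,0,1],[-0.5,-1.7,50,0,0,0,1]]'; python3 row.py .463 -.317 .1225 -6
```

```text
time: 12.68
position: [0.4623, -0.3173, 0.1839]
tool_rot: [-2.337, -2.099, 0.001]
ft_force: [0.6, 0.3, -0.5]
grip_width: 0.229
pos [ 0.4623 -0.3173  0.1839] yaw -6.13 tilt [-7.e-04  3.e-04 -1.e+00] t 12.68 w 19.9 F [ 0.6  0.3 -0.5] q [-0.19  0.21  0.84  1.77 -0.17  1.23  0.59]
[0.4, 0.7, 61.4, -0.0008, -0.0002, -0.0023]
```

```bash
python3 -m handwheel '[[0,0.5,20,0,0,0,1],[0,0.5,40,0,0,0,1],[0,0.5,55,0,0,0,1],[0,0.5,61,0,0,0,1],[0,0.5,62,0,0,0,1],[0,0.5,62.5,0,0,0,1]]'; python3 row.py .463 -.317 .1225 -6
```

```text
time: 13.42
position: [0.4633, -0.3177, 0.1219]
tool_rot: [2.337, 2.099, 0.0]
ft_force: [0.0, 0.0, -1.1]
grip_width: 0.225
pos [ 0.4633 -0.3177  0.1219] yaw -6.13 tilt [ 7.e-04 -4.e-04 -1.e+00] t 13.43 w 19.6 F [ 0.   0.  -1.1] q [-0.16  0.28  0.82  1.84 -0.23  1.12  0.64]
[0.7, -0.4, -0.6, 0.0007, 0.0003, -0.0023]
```

```bash
python3 -m handwheel '[[0,0,0.7,0,0,0,1],[0,0,0.7,0,0,0,-0.3],[0,0,0.7,0,0,0,-0.3],[0,0,0.7,0,0,0,-0.3],[0,0,0.7,0,0,0,-0.3],[0,0,-30,0,0,0,-0.3],[0,0,-70,0,0,0,-0.3],[0,0,-120,0,0,0,-0.3],[0,0,-120,0,0,0,-0.3],[0,0,-120,0,0,0,-0.3]]' 50; python3 look.py w8; python3 row.py .5505 -.10 .25 87.5 .549 -.0272 .2 87.5
```

```text
time: 14.68
position: [0.4629, -0.3172, 0.2412]
tool_rot: [-2.337, -2.099, -0.0]
ft_force: [-0.3, 0.1, -0.2]
grip_width: 0.648
pos [ 0.4626 -0.317   0.2405] yaw -6.12 tilt [-0.0014  0.001  -1.    ] t 14.72 w 56.1 F [ 0.2 -0.3 -1. ] q [-0.21  0.16  0.86  1.7  -0.13  1.34  0.56]
[225.1, 64.3, -9.4, -0.0005, -0.0019, -1.634]
[297.3, 55.1, 40.7, -0.0005, -0.0019, -1.634]
```

View pics/w8.png

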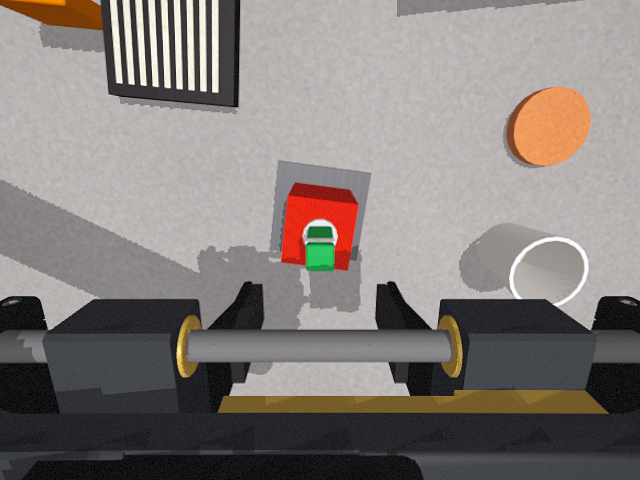

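```bash
python3 - <<'E'
from m1 import *
import pickle
M,p,r=pickle.load(open("w8.pkl","rb"));im=cv2.imread("pics/w8.png")
for a,c,k in blobs(mask(im,lambda r,g,b:(g>110)&(r<90)&(b<130)&(g>r+60)),300):
    w=onto(M,quad(k),.157);print(w.mean(0),np.linalg.norm(np.diff(w,axis=0),axis=1))
s=ctrl.get_image("scene")[:,:,::-1].copy();cv2.imwrite("pics/s8.png",s);crop(s,140,190,80,95,6,"pics/c9.png")
E
python3 row.py .62 -.03 .25 87.5;python3 -m handwheel '[[295,124,-10,0,0,-0.2,-0.3],[295,124,-10,0,0,-0.4,-0.3],[295,124,-10,0,0,-0.6,-0.3],[295,124,-10,0,0,-0.8,-0.3],[295,124,-10,0,0,-1.0,-0.3],[295,124,-10,0,0,-1.2,-0.3],[295,124,-10,0,0,-1.4,-0.3],[295,124,-10,0,0,-1.55,-0.3],[295,124,-10,0,0,-1.634,-0.3],[295,124,-10,0,0,-1.634,-0.3],[295,124,-10,0,0,-1.634,-0.3]]'; python3 look.py w9; python3 row.py .549 -.0272 .1 87.5
```

```text
[ 0.46399808 -0.31902662  0.157     ] [0.01920863 0.01907056 0.01920795]
pos [ 0.4625 -0.3169  0.2403] yaw -6.12 tilt [-0.0021  0.001  -1.    ] t 14.78 w 56.5 F [ 0.3 -0.1 -0.6] q [-0.21  0.16  0.86  1.7  -0.13  1.34  0.56]
[302.1, 126.0, -9.8, -0.001, -0.0024, -1.6341]
time: 16.15
position: [0.6175, -0.0374, 0.2507]
tool_rot: [-0.072, -3.139, 0.0]
ft_force: [1.1, -0.4, -0.6]
grip_width: 0.654
pos [ 0.6176 -0.0374  0.251 ] yaw 87.39 tilt [-1.e-03 -1.e-04 -1.e+00] t 16.2 w 56.6 F [-0.5  0.3 -0.2] q [-0.38  0.26  0.48  1.53 -0.12  1.38  1.64]
[68.9, 7.1, 151.1, -0.0001, -0.001, -0.002]
```

View pics/c9.png

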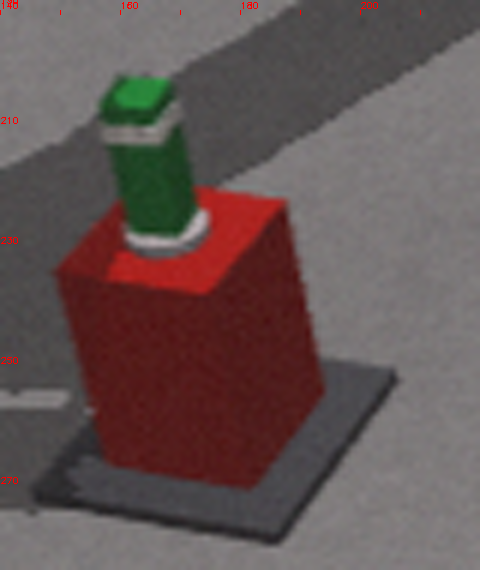

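View pics/w9.png

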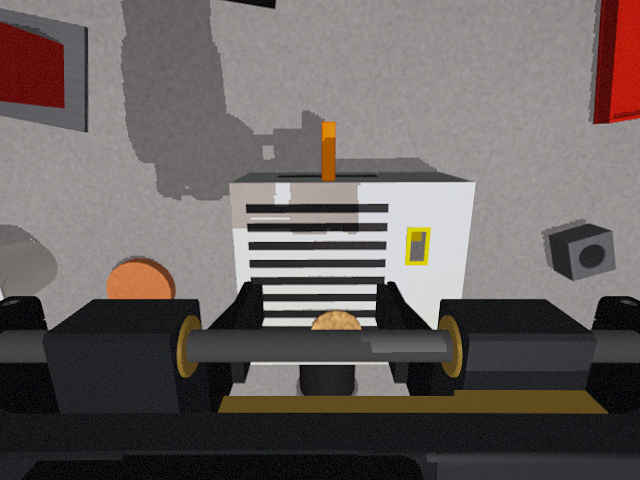

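```bash
python3 - <<'E'
from m1 import *
import pickle
M,p,r=pickle.load(open("w9.pkl","rb"));im=cv2.imread("pics/w9.png")
np.set_printoptions(precision=4,suppress=True)
crop(im,290,105,80,90,7,"pics/c10.png")
for y in (140,150,160,170):
    row=im[y].astype(int);x=[i for i in range(300,360) if row[i,2]>130 and row[i,0]<70 and row[i,2]-row[i,0]>90]
    print(y,x[0],x[-1],onto(M,[[x[0]-.5,y],[x[-1]+.5,y],[(x[0]+x[-1])/2,y]],.085)[:,:2].tolist())
# station top corners
for a,c,k in blobs(cv2.morphologyEx(mask(im,lambda r,g,b:(r>135)&(g>135)&(b>125)),cv2.MORPH_CLOSE,np.ones((15,15))),8000):
  q=quad(k)
  print(c,q,onto(M,q,.095))
E
```

```text
140 322 334 [[0.5421789946595728, -0.03262599852055548], [0.5426970414389675, -0.021526231619158426], [0.5424377925822397, -0.027075901118083577]]
150 322 334 [[0.550433831937693, -0.032994574605933094], [0.5509554780393314, -0.02180586913412008], [0.5506944489324038, -0.027400005519364147]]
160 322 334 [[0.5588229167293861, -0.033369171209338966], [0.5593482046418919, -0.022090228437750672], [0.5590853747381042, -0.02772948103415089]]
170 322 334 [[0.5673492133781995, -0.033749921367883], [0.5678781862969458, -0.022379414425792235], [0.5676135347174097, -0.028064446627768382]]
(353.8815312378761, 163.8314259416644) [[1013.0415   -0.    ]
 [ -69.7202  333.9973]
 [  47.2623  328.1961]
 [  -0.3634   -0.    ]] [[ 0.4704  0.472   0.095 ]
 [ 0.7055 -0.4189  0.095 ]
 [ 0.7048 -0.3055  0.095 ]
 [ 0.4322 -0.2665  0.095 ]]
```

View pics/c10.png

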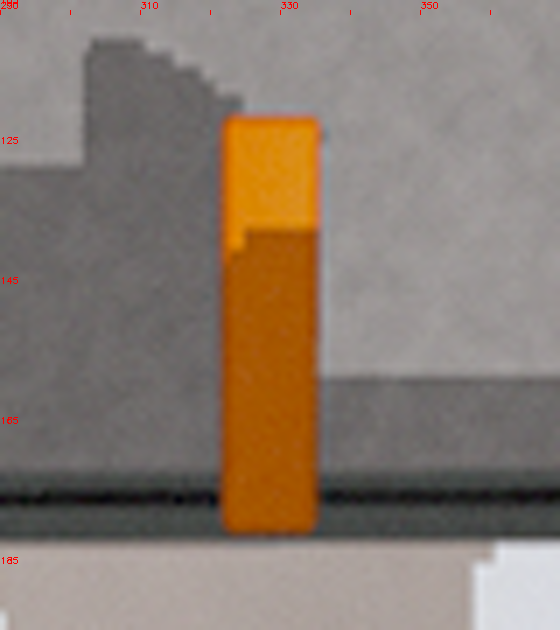

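```bash
python3 row.py .549 -.0273 .15 87.46; python3 -m handwheel '[[69,7,40,0,0,0,-0.3],[69,7,101,0,0,0,-0.3],[69,7,101,0,0,0,-0.3],[69,7,101,0,0,0,-0.3],[69,7,101,0,0,0,-0.3]]'; python3 row.py .549 -.0273 .061 87.46
```

```text
pos [ 0.6176 -0.0374  0.251 ] yaw 87.39 tilt [-1.e-03 -1.e-04 -1.e+00] t 16.2 w 56.6 F [-0.5  0.3 -0.2] q [-0.38  0.26  0.48  1.53 -0.12  1.38  1.64]
[68.9, 7.0, 101.1, -0.0001, -0.001, -0.0013]
time: 16.82
position: [0.5518, -0.0277, 0.1531]
tool_rot: [0.069, 3.136, -0.0]
ft_force: [0.4, -0.0, -0.3]
grip_width: 0.648
pos [ 0.5518 -0.0277  0.1531] yaw 87.46 tilt [ 4.5e-03 -2.0e-04 -1.0e+00] t 16.82 w 56.4 F [ 0.4 -0.  -0.3] q [-0.42  0.18  0.47  1.82 -0.09  1.16  1.6 ]
[3.2, 0.3, 92.1, 0.0, 0.0045, 0.0]
```

```bash
python3 -m handwheel '[[0,0,0,0,0,0,-0.3],[0,0,30,0,0,0,-0.3],[0,0,60,0,0,0,-0.3],[0,0,60,0,0,0,-0.3]]'; python3 row.py .549 -.0273 .061 87.46
```

```text
time: 17.32
position: [0.5482, -0.0275, 0.0894]
tool_rot: [-0.069, -3.137, 0.001]
ft_force: [0.1, -0.4, 0.1]
grip_width: 0.651
pos [ 0.5482 -0.0275  0.0894] yaw 87.48 tilt [-3.4e-03 -5.0e-04 -1.0e+00] t 17.32 w 56.6 F [ 0.1 -0.4  0.1] q [-0.41  0.24  0.46  1.89 -0.12  1.04  1.63]
[-0.9, 0.2, 28.4, -0.0007, -0.0034, 0.0003]
```

```bash
python3 -m handwheel '[[-0.5,0,14,0,0,0,-0.3],[-0.5,0,28,0,0,0,-0.3],[-0.5,0,28,0,0,0,1],[-0.5,0,28,0,0,0,1],[-0.5,0,28,0,0,0,1],[-0.5,0,28,0,0,0,1],[-0.5,0,28,0,0,0,1],[-0.5,0,28,0,0,0,1],[-0.5,0,28,0,0,0,1],[-0.5,0,28,0,0,0,1],[-0.5,0,28,0,0,0,1],[-0.5,0,28,0,0,0,1]]' 60; python3 row.py .549 -.0273 .061 87.46
```

```text
time: 18.82
position: [0.5498, -0.0273, 0.0628]
tool_rot: [0.069, 3.141, 0.0]
ft_force: [-0.6, 0.7, 3.6]
grip_width: 0.134
pos [ 0.5498 -0.0273  0.0628] yaw 87.5 tilt [ 2.e-04  3.e-04 -1.e+00] t 18.82 w 11.6 F [-0.6  0.7  3.6] q [-0.4   0.28  0.45  1.91 -0.15  0.99  1.65]
[0.8, -0.1, 1.8, 0.0003, 0.0002, 0.0006]
```

```bash
python3 -m handwheel '[[2,0,-0.5,0,0,0,1],[6,0,-0.5,0,0,0,1],[10,0,-0.5,0,0,0,1],[10,0,-0.5,0,0,0,1]]'; python3 row.py .549 -.0273 .061 87.46
```

```text
time: 19.32
position: [0.5389, -0.0271, 0.063]
tool_rot: [-0.069, -3.14, -0.0]
ft_force: [-1.1, -0.1, -0.1]
grip_width: 0.13
pos [ 0.5389 -0.0271  0.063 ] yaw 87.49 tilt [-1.1e-03  1.0e-04 -1.0e+00] t 19.32 w 11.3 F [-1.1 -0.1 -0.1] q [-0.4   0.26  0.46  1.93 -0.14  0.98  1.64]
[-10.1, 0.2, 2.0, 0.0001, -0.0011, 0.0005]
```

```bash
python3 -m handwheel '[[10,0,0,0,0,0,1],[20,0,0,0,0,0,1],[30,0,0,0,0,0,1],[40,0,0,0,0,0,1],[40,0,0,0,0,0,1]]'; python3 row.py .449 -.023 .063 87.46; python3 - <<'E'
from m1 import *
t=ctrl.get_image("top")[:,:,::-1].copy();cv2.imwrite("pics/t9.png",t);crop(t,275,110,130,180,3,"pics/c11.png")
E
```

```text
time: 19.95
position: [0.4988, -0.0251, 0.0632]
tool_rot: [-0.069, -3.14, -0.001]
ft_force: [-0.4, -1.0, -0.9]
grip_width: 0.131
pos [ 0.4988 -0.0251  0.0632] yaw 87.5 tilt [-5.e-04  6.e-04 -1.e+00] t 19.95 w 11.4 F [-0.4 -1.  -0.9] q [-0.43  0.17  0.46  2.03 -0.09  0.96  1.61]
[49.9, -0.1, 0.2, 0.0006, -0.0005, 0.0007]
```

View pics/c11.png

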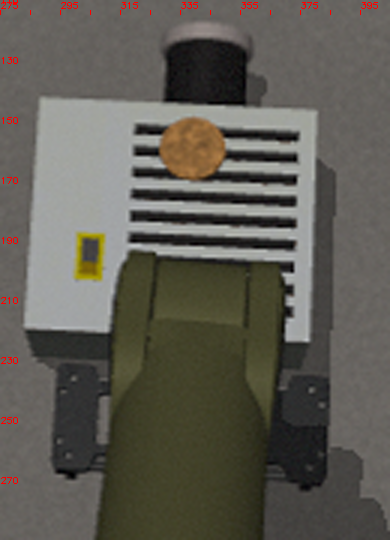

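```bash
python3 -m handwheel '[[10,0,0,0,0,0,1],[20,0,0,0,0,0,1],[30,0,0,0,0,0,1],[40,0,0,0,0,0,1],[50,0,0,0,0,0,1],[54,0,0,0,0,0,1],[54,0,0,0,0,0,1]]'; python3 row.py .449 -.023 .063 87.46; python3 look.py w10; python3 - <<'E'
from m1 import *
t=ctrl.get_image("scene")[:,:,::-1].copy();cv2.imwrite("pics/s10.png",t);crop(t,180,130,200,140,4,"pics/c12.png")
E
```

```text
time: 20.88
position: [0.4458, -0.0228, 0.0632]
tool_rot: [0.069, 3.14, 0.0]
ft_force: [-0.4, 0.1, -2.1]
grip_width: 0.132
pos [ 0.4458 -0.0228  0.0632] yaw 87.5 tilt [ 4.e-04  3.e-04 -1.e+00] t 20.88 w 11.5 F [-0.4  0.1 -2.1] q [-0.45  0.05  0.46  2.15 -0.03  0.95  1.55]
[-3.2, -0.1, 0.3, 0.0003, 0.0004, 0.0006]
```

View pics/c12.png

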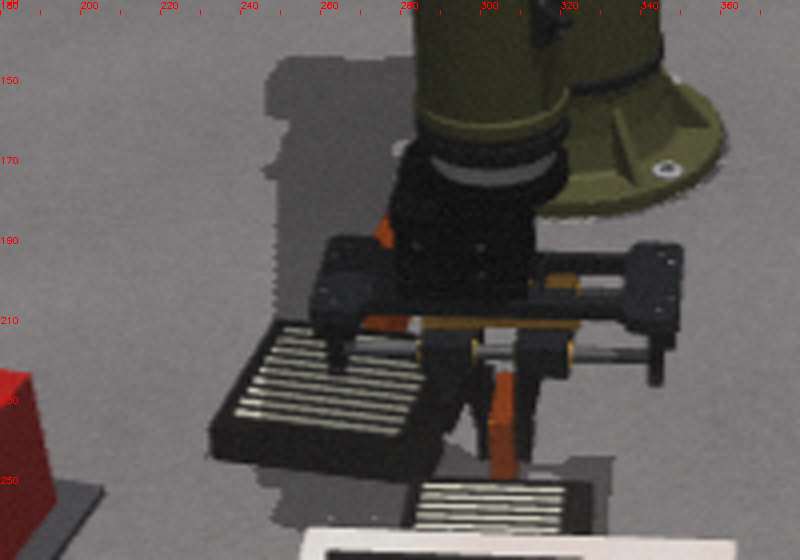

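View pics/w10.png

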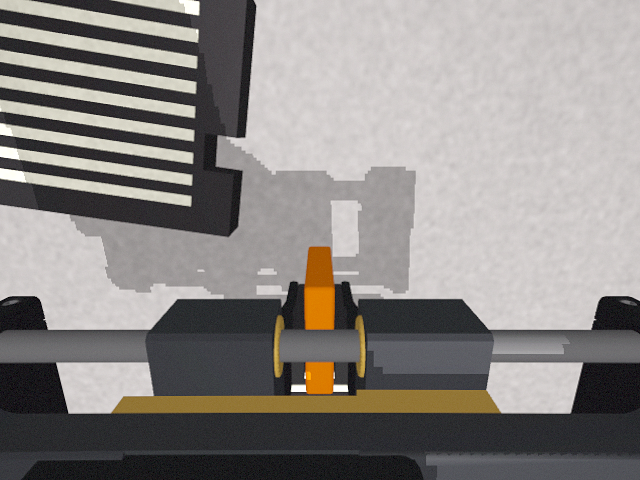

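```bash
python3 -m handwheel '[[0,0,-8,0,0,0,1],[0,0,-20,0,0,0,1],[0,0,-35,0,0,0,1],[0,0,-50,0,0,0,1],[0,0,-60,0,0,0,1],[0,0,-60,0,0,0,1],[0,0,-60,0,0,0,1]]'; python3 row.py .45 .15 .12 92 .3843 .3179 .12 96.4;  python3 - <<'E'
from m1 import *
t=ctrl.get_image("scene")[:,:,::-1].copy();cv2.imwrite("pics/s11.png",t);crop(t,180,130,200,140,4,"pics/c13.png")
E
```

```text
time: 21.85
position: [0.4455, -0.0228, 0.1228]
tool_rot: [-0.069, -3.14, -0.0]
ft_force: [0.3, -0.4, -2.0]
grip_width: 0.133
pos [ 0.4455 -0.0228  0.1228] yaw 87.5 tilt [-6.e-04  0.e+00 -1.e+00] t 21.85 w 11.5 F [ 0.3 -0.4 -2. ] q [-0.46 -0.04  0.45  2.09  0.02  1.09  1.51]
[3.0, 172.9, 2.8, 0.0, -0.0006, -0.0786]
[76.0, 337.7, 2.8, 0.0, -0.0006, -0.1554]
```

View pics/c13.png

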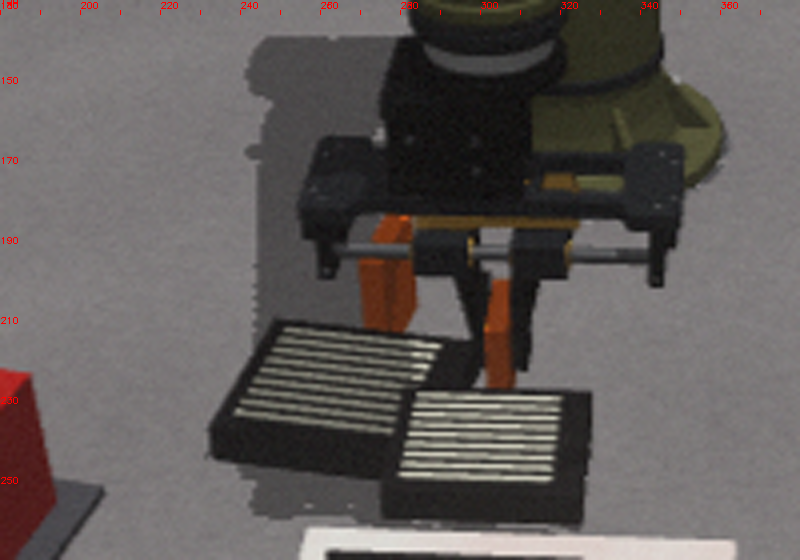

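```bash
python3 -m handwheel '[[0,15,0,0,0,0,1],[1,40,0,0,0,-0.02,1],[2,70,0,0,0,-0.03,1],[2,100,0,0,0,-0.05,1],[3,135,0,0,0,-0.06,1],[5,170,0,0,0,-0.08,1],[20,205,0,0,0,-0.1,1],[35,240,0,0,0,-0.11,1],[50,275,0,0,0,-0.13,1],[65,310,0,0,0,-0.14,1],[76,332,0,0,0,-0.155,1],[76,338,0,0,0,-0.155,1]]'; python3 -m handwheel '[[0,0,0,0,0,0,1],[0,0,0,0,0,0,1]]'; python3 row.py .3843 .3179 .0375 96.4; python3 look.py w12; python3 - <<'E'
from m1 import *
t=ctrl.get_image("scene")[:,:,::-1].copy();cv2.imwrite("pics/s12.png",t);crop(t,390,140,150,160,4,"pics/c14.png")
cv2.imwrite("pics/t12.png",ctrl.get_image("top")[:,:,::-1])
E
```

```text
time: 23.4
position: [0.3831, 0.3201, 0.1229]
tool_rot: [0.181, -3.136, 0.0]
ft_force: [0.1, -1.1, -2.9]
grip_width: 0.129
time: 23.65
position: [0.3855, 0.3166, 0.123]
tool_rot: [-0.171, 3.137, -0.001]
ft_force: [-0.5, -0.3, -1.3]
grip_width: 0.131
pos [0.3855 0.3166 0.123 ] yaw 96.23 tilt [ 1.e-04 -7.e-04 -1.e+00] t 23.65 w 11.4 F [-0.5 -0.3 -1.3] q [-0.83  0.09  0.1   1.96 -0.01  1.09  0.95]
[1.1, 1.4, 85.5, -0.0007, -0.0, -0.003]
```

View pics/c14.png

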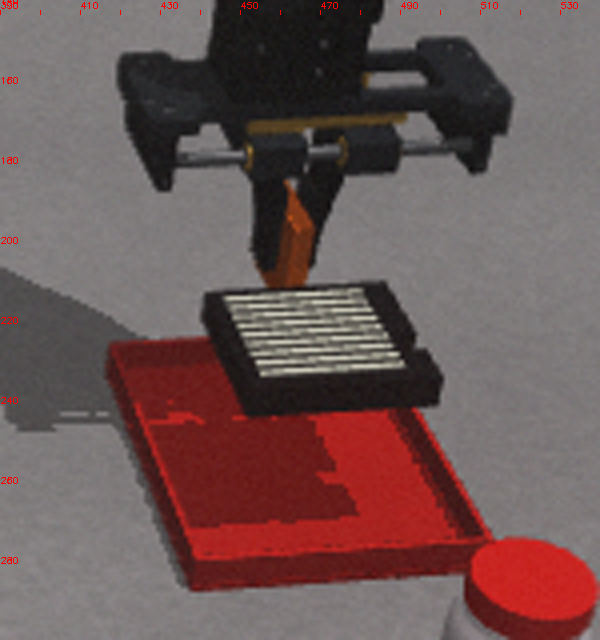

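View pics/t12.png

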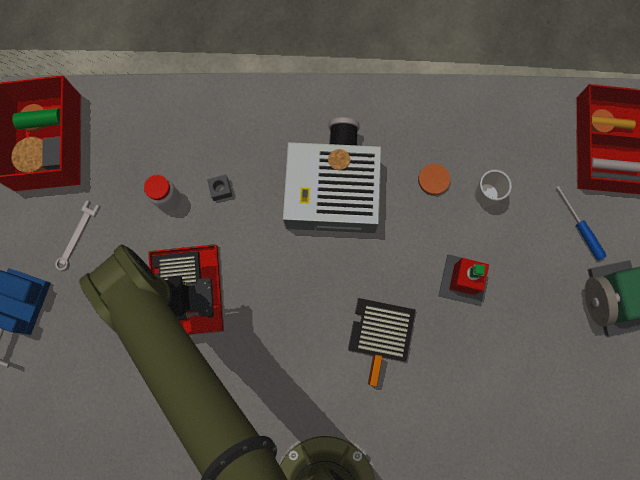

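```bash
python3 - <<'E'
from m1 import *
S=ctrl.camera_model("scene");s=ctrl.get_state();p=s["position"];th=np.radians(6.2)
x=np.array([np.cos(th),np.sin(th),0]);y=np.array([-x[1],x[0],0]);o=p+.071*x;o[2]=.030+p[2]-.0628
for a,b in((-.045,-.05),(-.045,.05),(.045,.05),(.045,-.05)):print(proj(S,o+a*x+b*y+[0,0,.018]).round(1), end=' ')
E
```

```text
[[440.6 212.1]] [[485.7 209.4]] [[500.3 233.4]] [[452.2 236.4]]
```

```bash
python3 -m handwheel '[[1,1,12,0,0,0,1],[1,1,30,0,0,0,1],[1,1,48,0,0,0,1],[1,1,64,0,0,0,1],[1,1,74,0,0,0,1],[1,1,80,0,0,0,1],[1,1,83,0,0,0,1],[1,1,85,0,0,0,1],[1,1,85,0,0,0,1]]'; python3 row.py .3843 .3179 .0375 96.4
```

```text
time: 24.92
position: [0.3838, 0.3191, 0.0384]
tool_rot: [-0.175, 3.136, 0.001]
ft_force: [0.3, -0.5, -0.9]
grip_width: 0.134
pos [0.3838 0.3191 0.0384] yaw 96.37 tilt [ 4.e-04  4.e-04 -1.e+00] t 24.93 w 11.7 F [ 0.3 -0.5 -0.9] q [-0.83  0.2   0.09  2.03 -0.02  0.91  0.95]
[-0.4, -1.3, 0.9, 0.0003, 0.0004, -0.0005]
```

```bash
python3 -m handwheel '[[0,0,1,0,0,0,1],[0,0,1.5,0,0,0,1],[0,0,1.5,0,0,0,1]]'; python3 row.py .3843 .3179 .0375 96.4
```

```text
time: 25.3
position: [0.3837, 0.3191, 0.0368]
tool_rot: [-0.175, 3.136, 0.0]
ft_force: [0.3, -0.1, -0.8]
grip_width: 0.132
pos [0.3837 0.3191 0.0368] yaw 96.37 tilt [ 2.e-04  2.e-04 -1.e+00] t 25.3 w 11.5 F [ 0.3 -0.1 -0.8] q [-0.83  0.2   0.09  2.04 -0.02  0.91  0.95]
[-0.5, -1.3, -0.7, 0.0002, 0.0003, -0.0005]
```

Near contact; a touch lower, then slowly open.

```bash
python3 -m handwheel '[[0,0,0.8,0,0,0,1],[0,0,0.8,0,0,0,0.4],[0,0,0.8,0,0,0,0.2],[0,0,0.8,0,0,0,0],[0,0,0.8,0,0,0,0],[0,0,0.8,0,0,0,0],[0,0,0.8,0,0,0,0],[0,0,0.8,0,0,0,0]]'; python3 -m handwheel '[[0,0,-15,0,0,0,0],[0,0,-45,0,0,0,0],[0,0,-90,0,0,0,0],[0,0,-140,0,0,0,0],[0,0,-200,0,0,0,0],[0,0,-200,0,0,0,0],[0,0,-200,0,0,0,0]]'; python3 look.py w13;  python3 - <<'E'
from m1 import *
for n in("scene","top"):cv2.imwrite(f"pics/{n}13.png",ctrl.get_image(n)[:,:,::-1])
E
python3 row.py
```

```text
time: 26.3
position: [0.3836, 0.319, 0.0358]
tool_rot: [-0.175, 3.137, 0.0]
ft_force: [0.3, -1.0, -0.1]
grip_width: 0.499
time: 27.18
position: [0.3835, 0.3189, 0.2364]
tool_rot: [-0.175, 3.136, 0.001]
ft_force: [-0.1, 0.7, -0.7]
grip_width: 0.502
pos [0.3829 0.3184 0.2345] yaw 96.37 tilt [-0.0019 -0.0019 -1.    ] t 27.32 w 43.6 F [ 0.3 -0.3  0.3] q [-0.84 -0.    0.09  1.82  0.    1.32  0.94]
```

View pics/scene13.png

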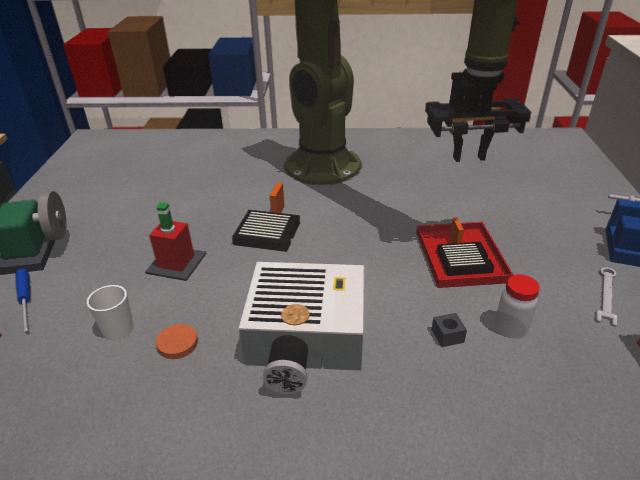

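View pics/top13.png

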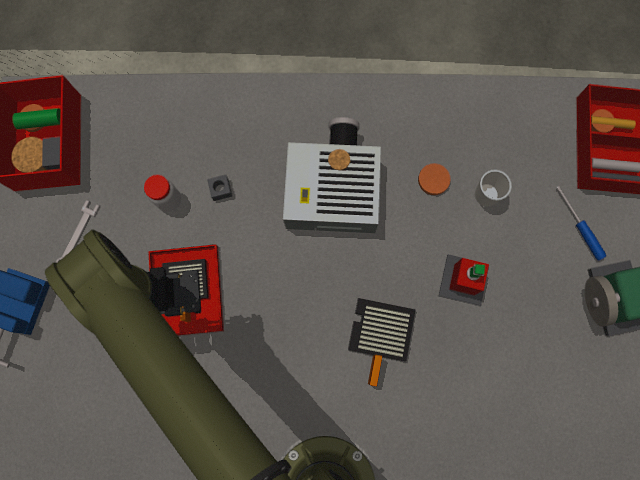

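View pics/w13.png

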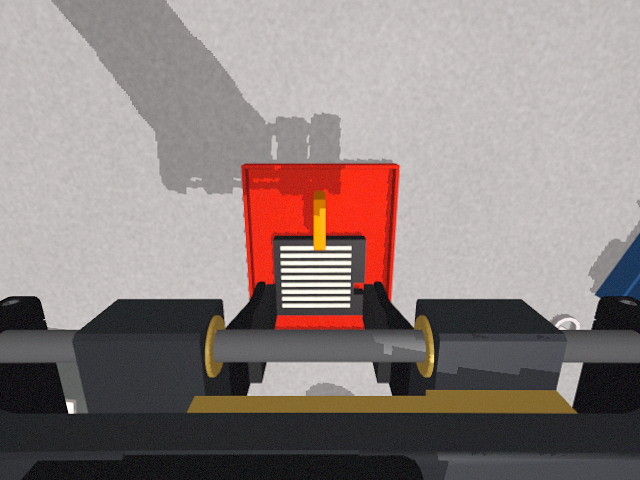

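```bash
python3 -m handwheel '[[0,0,0,0,0,0,0],[0,0,0,0,0,0,0],[0,0,0,0,0,0,0]]'; python3 -c "
from bench import ctrl
print(ctrl.close_job())"
```

```text
time: 27.7
position: [0.3835, 0.3189, 0.2355]
tool_rot: [0.175, -3.136, 0.001]
ft_force: [0.1, -0.4, -0.1]
grip_width: 0.501
the job is handed in; nothing more can be done
None
```

I finished all the steps and handed the job in at about 28 s of the 67 s limit; no verdict was reported.

- **Latch:** I pushed the rod through the slot until the vertical force climbed to 21 N with no further movement. The estimated tip height was 29 mm above the table, about 66 mm below the slot mouth. The latch value can't be read directly; the filter then slid out freely, so the bolt was clear.
- **Rod:** It is back in its stand. In the scene picture it looks the same as at the start, and the wrist camera puts its handle within about 1 mm of the stand's axis.
- **Filter:** I pulled it out about 104 mm, and it looked level when lifted and carried. It now lies flat in the middle of the red tray, fin towards the robot, and the gripper has let go and moved clear above it.
- **Other things:** In the last scene and top pictures the coupling, discs, jar, cup and small disc look unmoved. I judged this by eye and did not measure it.

Two readings were unusual. About 7 N of sideways force appeared during the final press, and a short 3.6 N upward force showed while gripping the fin; the fin force vanished once the pull began. No check failed.

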